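# Clamp a sharpening stone in its ratchet holder and hold it

### The job

Slide the two-coloured sharpening stone lengthwise into the slot of the blue holder, fully home against the end stop. Then pump the orange trigger of the holder's ratchet clamp with the fingers, squeezing it against the orange handle and letting it spring back, until the jaw's pad presses on the side of the stone, and then pump no further, or the brittle stone is crushed. Finish while still holding: trigger squeezed home and gripped together with the handle, and leave the salt shaker, spice jar and garlic undisturbed.

Things in the scene. Friction and masses are not known exactly. Their poses are not given: they have to be found in the camera images.
- stone: loose sharpening stone, a slab 140 (its x) x 50 (its y) x 20 mm high, about 0.3 kg, terracotta-coloured upper half on a grey lower half, lying flat on the worktop; origin at the centre of its underside, either end may go in first. Grasp it across its 50 mm width, near the end that stays outside
- holder: fixed blue stone holder with a black ratchet clamp on its left (+y) side, on the worktop, yaw varies; origin at the middle of the slot's mouth, on the worktop. The slot runs along its +x. Cheeks are 32 mm high, from y = +-26 to +-44 mm. The clamp housing spans y = 140 to 225 mm, 90 mm high, centred on x = 42 mm
- slot_mouth (a point): middle of the slot's mouth, 10 mm above the worktop over the holder's origin; axes as the holder's. The slot is 52.5 mm wide; flared lead-ins reach 14 mm out in front, up to y = +-40 mm. Its floor is the worktop; lips at y beyond +-14 mm roof it 22.5 mm up, so the stone slides in level on the worktop
- slot_end (a point): middle of the end stop's face, 10 mm above the worktop, at (80, 0, 10) mm in the holder's frame; axes as the holder's. With the stone home its leading end touches here, its centre is at x = 10 mm and 60 mm of it stand out of the mouth
- handle: fixed orange handle, an upright bar 22 (x) x 10 (y) mm, from 86 to 146 mm above the worktop, at (42, 190.5) mm in the holder's frame; its outer face is at y = 195.5 mm; origin on its centre line 127 mm above the worktop; axes as the holder's
- trigger: orange trigger beside the handle on its slot side, an upright bar 22 (x) x 9 (y) mm whose top is 142 mm above the worktop, hinged at its origin at (42, 170, 77) mm in the holder's frame. The fingers squeeze it along the holder's y towards the handle. At 127 mm height its outer (slot side) face moves from y = 157.5 mm (open) to 173.5 mm (squeezed home)
- squeeze_point (a point): where to pinch from above, fingers closing along the holder's y: at (42, 184.5, 127) mm in the holder's frame, midway between the outer faces of handle and squeezed trigger (22 mm across then). Centred here, the gripper must open to 60 mm or more to clear the open trigger; the handle is fixed, only the trigger moves
- trigger_squeeze (a joint): trigger angle: 0 open (it springs back there when let go), 0.32 rad squeezed home at its stop. It takes 3 to 5 N at 50 mm above the hinge while the ratchet idles, up to 18 N while it pushes the jaw, so grip with 20 to 40 N
- jaw_slide (a joint): travel of the jaw towards the stone in m (0 to 0.050); starts between 0 and 0.012. It stays where it is left; each full stroke of the trigger, open to home, moves it one 7 mm tooth (the first stroke 3 to 12 mm), so 3 or 4 strokes reach the stone; a half stroke may move it not at all. The pad's face is 28 mm minus this value from the side of a centred stone
- pad: black rubber pad at the front of the jaw, 36 (x) x 15 mm high, that comes through the window in the slot's left cheek and presses on the side of the stone along the holder's -y; origin at the centre of its pressing face; axes as the holder's
- pad_spring (a joint): how far the sprung pad has been pushed back into the jaw, in m (0 to 0.020): 0 while it touches nothing, 0.002 to 0.005 after the stroke that first brings it to the stone. It presses with 2 N plus 0.7 N a mm, so the touching stroke gives about 4 N, one stroke more about 9 N, and two more crush the stone (above 11 N)
- salt_shaker: loose glass salt shaker with grey top, 44 mm wide, 90 mm high, a bystander; origin under its centre
- spice_a: loose spice jar with red cap, 45 mm wide, 106 mm high, a bystander; origin under its centre
- garlic: loose garlic bulb, 60 mm wide, 59 mm high, a bystander; origin under its centre
Things that resemble listed ones, but are neither listed nor needed, are in the scene too. What is meant by the stone is not red, white or yellow, and is the larger of those in its own colour.

How it is judged:
By the outcome, as a careful person would: the job done as asked, in the order asked, and still so for the second after the job is handed in, while the arm keeps its last pose, push and grip.
It also fails if it takes over 64 s, if anything falls off the work surface, if the arm or the gripper's body presses on something with over 40 N, if the wrist force passes 120 N, or if a joint passes its speed limit or range.

### The arm

A 6-joint arm with a two-finger parallel gripper is mounted at the origin on a cart in front of the work surface, level with it; the furniture and walls round the work are solid. World frame = base frame: x ahead of the robot, y to its left, z up, the work surface at z = 0. Lengths are in m, angles in rad, forces in N, time in s.
With the tool pointing down it reaches from about 0.425 to 0.95 m from the base axis. Payload 14.7 kg.
Tool frame: the origin (TCP) lies midway between the tips of the shut fingers; the grasp point (between the pads) lies 19 mm behind it; z points along the fingers, y is the line along which they close (so a half turn about z gives the same grasp; the last joint's range is limited). The gripper opens to 85 mm and grips with 20 to 120 N. Pads are 22 mm wide; open, the fingers measure 114 mm over their backs; the gripper's body (76 mm by 85 mm) begins 54 mm behind the grasp point. The pads swing forward as they close: fully open they stand 13 mm farther back than shut.
Start: joints at [1.257, 0.48, 1.596, -0, 1.065, -0.047], TCP at [0.171, 0.627, 0.231] pointing down, gripper open.
Joint ranges: [-2.75, 2.75], [-0.82, 2.05], [0.23, 2.67], [-1.56, 4.7], [0.09, 2.69], [-2.92, 2.92]. Speed limits (rad/s): [1.89, 1.89, 2.39, 3.01, 3.01, 3.01].

### API

Orientations are given as a unit quaternion [w, x, y, z].
In Python, from workcell import state, capture, finish_job, find_in, spot_point gives the robot as it stands.
- The arm moves only by the shell command python3 -m jog 'ROWS' [FORCE]. ROWS is JSON, a list that holds one entry, the list of rows, each a list of 7 numbers: the shift along the tool's x, y, z in cm, then the turn, a rotation vector about the tool's x, y, z in degrees, then the gripper's target within -1 to 1 (shut at 1, half-way at 0, fully open at -1). In form: [[[dx, dy, dz, wx, wy, wz, fingers], ...]]. A call has 1 to 20 rows; each row is the pose to reach, as a shift and turn from the pose commanded when the call began, along the tool's axes at that moment; what a row does not reach only later rows make up. A row lasts 1/12 s, in which the tool goes at most 41.7 mm and 7.16 degrees, less where a joint would pass 70% of its speed; a pose out of reach is approached as far as the arm can. A call with a gripper value outside its range is refused whole. The fingers move at their own pace and stop on an object; FORCE is the grip in N (left out, the last holds). Time passes only in rows, so rows that repeat a pose let the fingers close. It gives the time, the measured TCP pose, the force, the opening and the grip force at its end, in the units of the state.
- state(): the state, without advancing time (a new reading comes with each control period).
- capture(name): name is "scene" or "top"; returns a dict with "img" (400x640x3 uint8, red, green, blue), "depth" (400x640 float32, m along the optical axis (not along the pixel's ray), 0 where there is no reading), "fx", "fy", "cx", "cy" (pixels), "rvec" (rotation vector, rad) and "tvec" (3), from world to camera coordinates, as OpenCV has them. Camera axes: x right, y down, z forward; pixel columns grow to the right and rows downward; lengths in m; the calibration is good to about 2 mm. A picture is of the moment at which its call begins.
- finish_job(): hands the job in; it is judged then, once.
Trained networks look in the newest picture that a camera, given by its name, has taken for a name from the list of things; names that differ only in an ending like _2 or _b are one class to them, and where a whole thing is asked for, a point or a joint stands for the part that bears it (a point fixed in the world has none). Each returns a list of dicts, best first, with "conf" (0 to 1); they miss things now and then, are a little off and sometimes report something else, mostly with a low value. They report only what shows in the picture. A call takes as long as a camera call. They do not tell look-alikes from the thing itself.
- find_in(label, camera): "centre" ([x, y, z] in m, in the coordinates of the camera as it stood for that picture, good to about 4 mm: the middle of the surface that is visible of it).
- spot_point(label, camera): "centre" ([x, y, z] in m, in the coordinates of the camera as it stood for that picture, good to about 4 mm: a listed point, or the origin of a listed thing).
The state is a dict: "t": time; "qpos": joint angles; "joint_vel": joint speeds; "joint_torque": joint torques, N m; "tool_pos": TCP position; "tcp_rot": TCP orientation; "ft_force": force on the tool from outside, world axes, zero at the start; "moment": the same for the moment, N m; "opening": finger opening in m; "finger_force": force on a finger pad.
Only numpy, scipy, OpenCV 4.12 (cv2) and the standard library are available. Lean on these libraries where they do the work, as an engineer would, in place of code of your own. Each camera call takes 0.05 s, during which the arm holds its last target. There are 200 camera calls.

## Working session

There is one attempt and no reset: what is moved stays moved. The work goes in short steps, Python scripts to look and compute and a shell command to move; the robot and the scene stay as the last step left them, time stands still between calls to the robot, and variables do not carry over. Pictures are saved under pics/ and viewed, at most 10 in all, crops included, and the job is handed in when it is done.

```bash
ls; mkdir -p pics; cat > h.py <<'E'
import numpy as np, cv2
from scipy.spatial.transform import Rotation as R
from workcell import state, capture, finish_job, find_in, spot_point
def T(c):
    return R.from_rotvec(np.ravel(c["rvec"])), np.ravel(c["tvec"])
def toworld(c,p):
    r,t=T(c); return r.inv().apply(np.asarray(p)-t)
def look(c,label):
    n='top' 
def px(c,p):
    r,t=T(c); q=r.apply(p)+t; return np.round([c['fx']*q[0]/q[2]+c['cx'],c['fy']*q[1]/q[2]+c['cy']])
def cloud(c):
    d=c['depth']; v,u=np.mgrid[:d.shape[0],:d.shape[1]]
    P=np.stack([(u-c['cx'])/c['fx']*d,(v-c['cy'])/c['fy']*d,d],-1)
    return toworld(c,P.reshape(-1,3)).reshape(P.shape)
def save(c,name):
    cv2.imwrite('pics/'+name,c['img'][:,:,::-1])
E
python3 - <<'E'
from h import *
s=state(); print(s['tool_pos'],s['tcp_rot'],s['opening'],s['t'])
ims=[]
for cam in ['scene','top']:
    c=capture(cam); ims.append(c['img'])
    for l in ['stone','holder','handle','trigger','pad','salt_shaker','spice_a','garlic','slot_mouth','slot_end','squeeze_point']:
        for f in (find_in,spot_point):
            try:
                for d in f(l,cam)[:3]:
                    w=toworld(c,d['centre']); print(cam,l,f.__name__,round(d['conf'],2),w.round(3),px(c,w))
            except Exception as e: print(l,f.__name__,e)
for n,i in zip('ab',ims): cv2.imwrite(f'pics/{n}.png',i[:,:,::-1])
E
```

```text
pics
[0.17119134 0.6265939  0.2306496 ] [-1.24566036e-04  1.32998926e-01  9.91115974e-01 -6.29744491e-04] 0.08532276355763918 0.0
scene stone call 0.98 [ 0.807 -0.079  0.019] [367. 187.]
scene stone call 0.91 [ 0.295 -0.219  0.014] [310. 314.]
scene stone call 0.71 [ 0.439 -0.335  0.021] [374. 297.]
scene stone call 0.97 [ 0.613 -0.415  0.004] [428. 273.]
scene stone call 0.97 [ 0.297 -0.214 -0.001] [309. 315.]
scene stone call 0.91 [ 0.82  -0.074 -0.001] [367. 188.]
scene holder call 0.71 [ 0.576 -0.032  0.031] [317. 218.]
scene holder call 0.84 [ 0.559 -0.133  0.004] [339. 241.]
scene handle call 0.55 [0.579 0.058 0.124] [294. 185.]
scene handle call 0.19 [0.457 0.258 0.033] [227. 201.]
scene handle call 0.55 [0.582 0.062 0.128] [294. 183.]
scene trigger call 0.41 [0.585 0.04  0.081] [300. 195.]
scene salt_shaker call 0.46 [0.649 0.289 0.053] [258. 163.]
scene salt_shaker call 0.69 [0.66  0.304 0.001] [258. 170.]
scene spice_a call 0.87 [ 0.626 -0.279  0.075] [393. 234.]
scene spice_a call 0.72 [ 0.639 -0.277  0.002] [392. 246.]
scene garlic call 0.46 [0.456 0.258 0.037] [226. 200.
[... 1646 characters left out ...]
top garlic call 0.58 [0.468 0.261 0.038] [220. 233.]
top garlic call 0.21 [ 0.444 -0.331  0.019] [435. 241.]
top garlic call 0.81 [ 0.473  0.265 -0.   ] [222. 231.]
top garlic call 0.57 [ 0.663  0.301 -0.003] [210. 164.]
top slot_mouth call 0.71 [ 0.583 -0.051  0.034] [334. 191.]
top slot_mouth call 0.98 [ 0.555 -0.135  0.009] [364. 202.]
top slot_end call 0.74 [ 0.59  -0.053  0.031] [335. 188.]
top slot_end call 0.47 [ 0.593 -0.041  0.035] [330. 187.]
top slot_end call 0.87 [ 0.641 -0.127  0.007] [361. 172.]
top squeeze_point call 0.62 [ 0.59  -0.052  0.03 ] [335. 189.]
top squeeze_point call 0.69 [ 0.557 -0.132  0.   ] [363. 201.]
top squeeze_point call 0.58 [0.584 0.059 0.128] [292. 187.]
```

View pics/b.png

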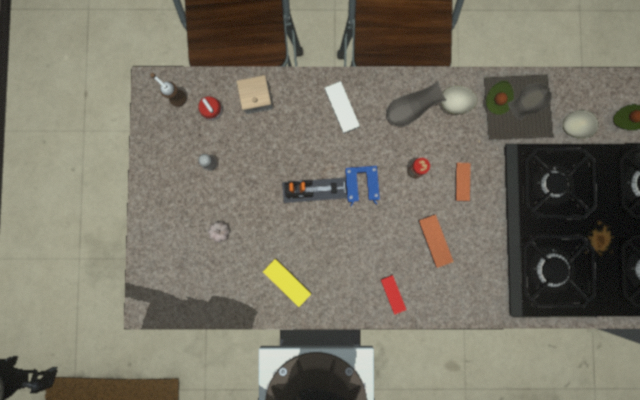

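View pics/a.png

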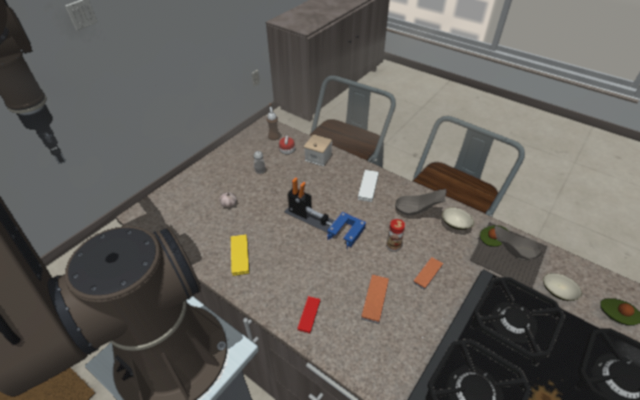

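The top view shows the larger terracotta stone at (435,241), with the smaller look-alike at (463,181). The blue slot is at (362,185) with its mouth toward the robot, and the orange handle and trigger are at (297,187). Next I'll refine the stone and holder poses.

```bash
cat > m.py <<'E'
from h import *
def rect(pts):
    (c,sz,a)=cv2.minAreaRect((pts*1000).astype(np.float32)); b=cv2.boxPoints((c,sz,a))
    return np.array(c).round(1),np.array(sz).round(1),round(a,2),b.round(0).tolist()
def planeproj(c,mask,z):
    v,u=np.nonzero(mask); r,t=T(c); d=np.stack([(u-c['cx'])/c['fx'],(v-c['cy'])/c['fy'],np.ones(len(u))],-1)
    dw=r.inv().apply(d); o=r.inv().apply(-t); k=(z-o[2])/dw[:,2]; return (o+dw*k[:,None])[:,:2]
def stone(c,zone,z=.02):
    h=cv2.cvtColor(c['img'],cv2.COLOR_RGB2HSV); m=((h[...,0]<18)&(h[...,1]>100)&(h[...,2]>60)).astype(np.uint8)
    P=planeproj(c,np.ones(m.shape),z).reshape(*m.shape,2)
    m&=((P[...,0]>zone[0])&(P[...,0]<zone[1])&(P[...,1]>zone[2])&(P[...,1]<zone[3])).astype(np.uint8)
    return rect(P[m>0]),m.sum()
def blue(c,z=.032):
    h=cv2.cvtColor(c['img'],cv2.COLOR_RGB2HSV); m=((h[...,0]>100)&(h[...,0]<130)&(h[...,1]>110)&(h[...,2]>50))
    P=planeproj(c,m,z); P=P[(P[:,0]>.4)&(P[:,0]<.8)&(abs(P[:,1]+.1)<.15)]
    return rect(P),P
E
python3 - <<'E'
from m import *
c=capture('top')
print(c['fx'])
print(stone(c,(.35,.54,-.42,-.25)))
r,P=blue(c); print(r)
W=cloud(c)
h=cv2.cvtColor(c['img'],cv2.COLOR_RGB2HSV)
sub=(W[...,2]>.12)&(W[...,2]<.16)&(abs(W[...,0]-.58)<.1)&(abs(W[...,1]-.05)<.1)&(h[...,0]<20)&(h[...,1]>130)
print(W[sub].round(3))
import cv2
i=c['img'][150:270,270:470]; cv2.imwrite('pics/c.png',cv2.resize(i,None,fx=4,fy=4,interpolation=2)[:,:,::-1])
E
```

```text
473.79037859424244
((array([ 446.1, -332.9]), array([140.2,  50.7]), 19.88, [[372.0, -333.0], [389.0, -381.0], [521.0, -333.0], [503.0, -285.0]]), np.uint64(919))
(array([ 600.5, -128. ]), array([101. ,  87.8]), 4.29, [[547.0, -88.0], [553.0, -176.0], [654.0, -168.0], [648.0, -80.0]])
[[0.597 0.03  0.139]
 [0.594 0.062 0.145]
 [0.594 0.06  0.141]
 [0.593 0.057 0.147]
 [0.595 0.035 0.129]
 [0.594 0.032 0.14 ]
 [0.594 0.03  0.144]
 [0.595 0.027 0.135]
 [0.591 0.065 0.142]
 [0.591 0.063 0.143]
 [0.591 0.06  0.143]
 [0.591 0.058 0.143]
 [0.593 0.056 0.126]
 [0.592 0.035 0.132]
 [0.592 0.032 0.14 ]
 [0.591 0.03  0.145]
 [0.591 0.027 0.142]
 [0.589 0.066 0.136]
 [0.589 0.063 0.139]
 [0.588 0.06  0.145]
 [0.588 0.057 0.147]
 [0.589 0.055 0.14 ]
 [0.59  0.035 0.133]
 [0.589 0.032 0.141]
 [0.589 0.03  0.136]
 [0.589 0.027 0.14 ]
 [0.587 0.066 0.133]
 [0.586 0.062 0.145]
 [0.586 0.06  0.148]
 [0.586 0.057 0.144]
 [0.586 0.055 0.145]
 [0.588 0.035 0.129]
 [0.587 0.032 0.136]
 [0.586 0.03  0.14 ]
 [0.586 0.027 0.14 ]
 [0.584 0.063 0.142]
 [0.583 0.06  0.146]
 [0.583 0.057 0.149]
 [0.583 0.055 0.145]
 [0.585 0.035 0.128]
 [0.584 0.032 0.142]
 [0.584 0.03  0.143]
 [0.584 0.027 0.143]
 [0.581 0.062 0.146]
 [0.581 0.06  0.143]
 [0.581 0.057 0.146]
 [0.581 0.055 0.145]
 [0.582 0.035 0.131]
 [0.581 0.032 0.139]
 [0.581 0.03  0.139]
 [0.581 0.027 0.144]
 [0.579 0.063 0.143]
 [0.578 0.06  0.143]
 [0.578 0.057 0.146]
 [0.578 0.055 0.145]
 [0.58  0.035 0.127]
 [0.579 0.032 0.14 ]
 [0.579 0.03  0.141]
 [0.579 0.027 0.141]
 [0.576 0.063 0.14 ]
 [0.576 0.06  0.147]
 [0.576 0.057 0.147]
 [0.576 0.055 0.142]
 [0.578 0.036 0.122]
 [0.576 0.032 0.137]
 [0.577 0.03  0.134]
 [0.575 0.064 0.124]
 [0.574 0.06  0.141]
 [0.573 0.057 0.143]
 [0.575 0.056 0.128]]
```

View pics/c.png

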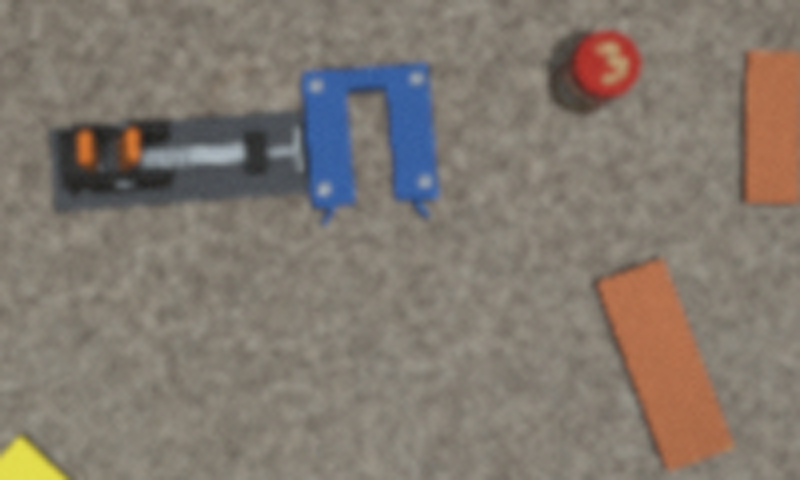

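```bash
cat >> h.py <<'E'
def rel(p,ydeg,base=None):
    "shift (cm, tool axes) and turn (deg) from the present pose to TCP p, tool down, tool y at ydeg"
    s=state(); q=s['tcp_rot']; r0=R.from_quat([q[1],q[2],q[3],q[0]]) if base is None else base[1]
    p0=s['tool_pos'] if base is None else base[0]
    a=np.radians(ydeg); y=np.array([np.cos(a),np.sin(a),0]); z=np.array([0,0,-1.]); x=np.cross(y,z)
    r1=R.from_matrix(np.stack([x,y,z],1))
    return (r0.inv().apply(np.asarray(p)-p0)*100).round(2),(r0.inv()*r1).as_rotvec(degrees=True).round(2)
E
python3 - <<'E'
from h import *
for p,y in [((.55,.1,.23),5),((.401,-.3492,.15),-70.1)]: print(rel(p,y))
E
```

```text
(array([-50.42, -40.85,   0.13]), array([-0.  , -0.  , 69.71]))
(array([-47.89, -88.11,   8.13]), array([ -0.  ,   0.  , 144.81]))
```

```bash
python3 -m jog '[[[-50.4,-40.8,0,0,0,69.7,-1],[-50.4,-40.8,0,0,0,69.7,-1],[-50.4,-40.8,0,0,0,69.7,-1],[-50.4,-40.8,0,0,0,69.7,-1],[-50.4,-40.8,0,0,0,69.7,-1],[-50.4,-40.8,0,0,0,69.7,-1],[-50.4,-40.8,0,0,0,69.7,-1],[-50.4,-40.8,0,0,0,69.7,-1],[-50.4,-40.8,0,0,0,69.7,-1],[-50.4,-40.8,0,0,0,69.7,-1],[-50.4,-40.8,0,0,0,69.7,-1],[-50.4,-40.8,0,0,0,69.7,-1],[-50.4,-40.8,0,0,0,69.7,-1],[-50.4,-40.8,0,0,0,69.7,-1],[-50.4,-40.8,0,0,0,69.7,-1],[-50.4,-40.8,0,0,0,69.7,-1],[-50.4,-40.8,0,0,0,69.7,-1],[-50.4,-40.8,0,0,0,69.7,-1]]]' 30
python3 -c "
from h import *
print(rel((.401,-.3492,.15),-70.1),state()['qpos'])"
```

```text
t: 3.85
tool_pos: [0.5505, 0.0994, 0.2312]
tcp_rot: [-0.0, 0.676, 0.736, -0.0]
ft_force: [-0.3, 0.4, -0.1]
opening: 0.0852
finger_force: 0.0
(array([-43.43, -18.7 ,   8.11]), array([-1.000e-02, -0.000e+00,  7.496e+01])) [1.24313654e-01 3.54191327e-01 1.80675317e+00 8.80969741e-05
 9.80723312e-01 3.93599021e-02]
```

```bash
python3 -m jog '[[[-43.4,-18.7,8.1,0,0,75,-1],[-43.4,-18.7,8.1,0,0,75,-1],[-43.4,-18.7,8.1,0,0,75,-1],[-43.4,-18.7,8.1,0,0,75,-1],[-43.4,-18.7,8.1,0,0,75,-1],[-43.4,-18.7,8.1,0,0,75,-1],[-43.4,-18.7,8.1,0,0,75,-1],[-43.4,-18.7,8.1,0,0,75,-1],[-43.4,-18.7,8.1,0,0,75,-1],[-43.4,-18.7,8.1,0,0,75,-1],[-43.4,-18.7,8.1,0,0,75,-1],[-43.4,-18.7,8.1,0,0,75,-1],[-43.4,-18.7,8.1,0,0,75,-1],[-43.4,-18.7,8.1,0,0,75,-1],[-43.4,-18.7,8.1,0,0,75,-1]]]' 30
python3 -c "
from h import *
print(rel((.401,-.3492,.004),-70.1),state()['qpos'])"
```

```text
t: 5.1
tool_pos: [0.4018, -0.3468, 0.1504]
tcp_rot: [-0.0, 0.985, 0.174, -0.0]
ft_force: [-0.1, 0.4, -0.6]
opening: 0.0853
finger_force: 0.0
(array([-0.16,  0.21, 14.64]), array([-0.03,  0.  ,  0.16])) [-7.69321232e-01  4.18353151e-01  1.94944412e+00  3.34930548e-04
  7.74333587e-01  4.51161102e-01]
```

```bash
python3 -m jog '[[[-0.15,0.2,3,0,0,0,-1],[-0.15,0.2,6,0,0,0,-1],[-0.15,0.2,9,0,0,0,-1],[-0.15,0.2,12,0,0,0,-1],[-0.15,0.2,14,0,0,0,-1],[-0.15,0.2,15,0,0,0,-1],[-0.15,0.2,15,0,0,0,-1],[-0.15,0.2,15,0,0,0,1],[-0.15,0.2,15,0,0,0,1],[-0.15,0.2,15,0,0,0,1],[-0.15,0.2,15,0,0,0,1],[-0.15,0.2,15,0,0,0,1],[-0.15,0.2,15,0,0,0,1],[-0.15,0.2,15,0,0,0,1]]]' 50
python3 - <<'E'
from m import *
c=capture('top'); W=cloud(c)
print(state()['opening'],state()['finger_force'],state()['tool_pos'])
print(stone(c,(.42,.54,-.42,-.25)))
i=c['img'][150:300,320:520]; cv2.imwrite('pics/d.png',cv2.resize(i,None,fx=4,fy=4,interpolation=2)[:,:,::-1])
E
```

```text
t: 6.27
tool_pos: [0.4017, -0.351, 0.0019]
tcp_rot: [0.001, 0.985, 0.174, 0.001]
ft_force: [0.8, 3.0, 9.0]
opening: 0.049
finger_force: 50.5
0.04884699869212498 50.53364932537079 [ 0.40166582 -0.35103788  0.00187706]
((array([ 468. , -326.1]), array([92.6, 49.4]), 21.0, [[416.0, -320.0], [434.0, -366.0], [520.0, -333.0], [502.0, -286.0]]), np.uint64(367))
```

View pics/d.png

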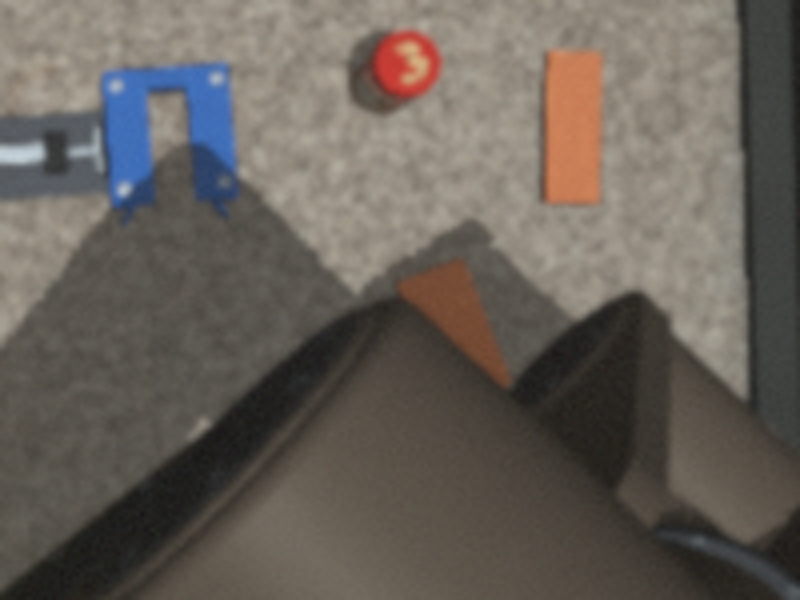

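```bash
python3 - <<'E'
from h import *
for z in (.05,.01): print(rel((.4134,-.1442,z),-85.7))
E
```

```text
(array([  8.19, -19.02,  -4.84]), array([ 0.11, -0.08, 15.72]))
(array([  8.18, -19.03,  -0.84]), array([ 0.11, -0.08, 15.72]))
```

```bash
python3 -m jog '[[[0,0,-2,0,0,0,1],[0,0,-5,0,0,0,1],[2,-4.5,-5,0,0,4,1],[4,-9,-5,0,0,8,1],[6,-13,-5,0,0,12,1],[8.2,-17,-5,0,0,15.7,1],[8.2,-19,-5,0,0,15.7,1],[8.2,-19,-5,0,0,15.7,1],[8.2,-19,-2.5,0,0,15.7,1],[8.2,-19,-1,0,0,15.7,1],[8.2,-19,-1,0,0,15.7,1],[8.2,-19,-1,0,0,15.7,1],[8.2,-19,-1,0,0,15.7,1]]]' 50
python3 - <<'E'
from m import *
c=capture('top')
print(stone(c,(.4,.55,-.20,-.06)))
print(blue(c)[0])
i=c['img'][140:260,280:440]; cv2.imwrite('pics/e.png',cv2.resize(i,None,fx=5,fy=5,interpolation=2)[:,:,::-1])
print(state()['qpos'])
E
```

```text
t: 7.4
tool_pos: [0.4132, -0.1442, 0.0112]
tcp_rot: [0.0, 0.999, 0.037, 0.0]
ft_force: [1.1, 0.6, -3.2]
opening: 0.0489
finger_force: 53.9
((array([ 506. , -137.3]), array([50.1, 50.1]), 89.99, [[481.0, -162.0], [531.0, -162.0], [531.0, -112.0], [481.0, -112.0]]), np.uint64(253))
(array([ 600.5, -128. ]), array([101. ,  87.8]), 4.29, [[547.0, -88.0], [553.0, -176.0], [654.0, -168.0], [648.0, -80.0]])
[-4.05247069e-01  5.83382011e-01  2.24158760e+00 -3.06588533e-05
  3.15422460e-01  1.09074072e+00]
```

View pics/e.png

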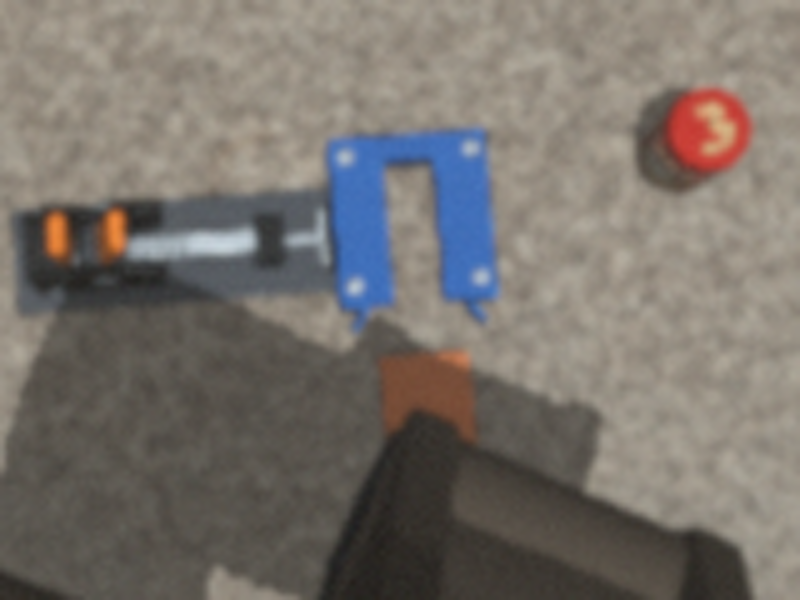

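```bash
cat > off.py <<'E'
from m import *
def edge(c,z,rows,cols,chan):
    # sub-pixel left/right outer edges per image row -> world points at height z
    im=cv2.GaussianBlur(c['img'].astype(np.float32),(1,5),0)
    f=(im[...,2]-im[...,0]) if chan=='b' else (im[...,0]-im[...,2])
    out=[]
    for v in range(*rows):
        g=f[v,cols[0]:cols[1]]; base=np.median(f[v-2:v+2,cols[0]-30:cols[1]+30]) if chan!='b' else np.median(f[v,cols[1]:cols[1]+20])
        h=(g.max()*.85+base)/2 if chan=='b' else (np.percentile(g,70)+base)/2
        k=np.nonzero(g>h)[0]; a,b=k[0],k[-1]
        l=a-1+(h-g[a-1])/(g[a]-g[a-1]); r=b+(g[b]-h)/(g[b]-g[b+1])
        out.append((v,cols[0]+l,cols[0]+r))
    o=np.array(out); r_,t=T(c)
    def w(u,v):
        d=r_.inv().apply(np.stack([(u-c['cx'])/c['fx'],(v-c['cy'])/c['fy'],np.ones(len(u))],-1)); q=r_.inv().apply(-t)
        return (q+d*((z-q[2])/d[:,2])[:,None])[:,:2]*1000
    return w(o[:,1],o[:,0]),w(o[:,2],o[:,0])
E
python3 - <<'E'
from off import *
c=capture('top')
L,Rr=edge(c,.032,(169,199),(337,390),'b'); S,Q=edge(c,.029,(213,221),(345,385),'o')
for A in (L,Rr,S,Q): 
    p=np.polyfit(A[:,0],A[:,1],1); print(np.degrees(np.arctan(p[0])).round(2),np.polyval(p,[510,556,600]).round(2),A.mean(0).round(1))
E
```

```text
3.46 [-89.24 -86.46 -83.8 ] [604.  -83.6]
4.41 [-180.32 -176.77 -173.38] [ 604.  -173.1]
2.16 [-111.96 -110.23 -108.57] [ 512.6 -111.9]
5.89 [-161.85 -157.11 -152.57] [ 512.6 -161.6]
```

```bash
python3 -m jog '[[[0,-0.17,0.4,0,0,0,1],[0,-0.17,0.8,0,0,0,1],[0,-0.17,0.8,0,0,0,1],[0.7,-0.17,0.8,0,0,0,1],[1.4,-0.17,0.8,0,0,0,1],[2.1,-0.17,0.8,0,0,0,1],[2.8,-0.17,0.8,0,0,0,1],[3.4,-0.17,0.8,0,0,0,1],[4,-0.17,0.8,0,0,0,1],[4.5,-0.17,0.8,0,0,0,1],[4.5,-0.17,0.8,0,0,0,1],[4.5,-0.17,0.8,0,0,0,1]]]' 50
python3 - <<'E'
from off import *
c=capture('top')
S,Q=edge(c,.022,(203,212),(345,385),'o')
for A in (S,Q): print(A.mean(0).round(1))
m=(S+Q).mean(0)/2; print('lateral',m[1]-(-128.35+(m[0]-604)*.0734))
i=c['img'][140:260,280:440]; cv2.imwrite('pics/f.png',cv2.resize(i,None,fx=5,fy=5,interpolation=2)[:,:,::-1])
E
```

```text
t: 8.5
tool_pos: [0.4588, -0.1391, 0.0024]
tcp_rot: [0.0, 0.999, 0.038, 0.001]
ft_force: [2.4, -3.8, -4.1]
opening: 0.0488
finger_force: 53.8
[539.3 -86.3]
[ 539.3 -164.3]
lateral 7.813046218750088
```

View pics/f.png

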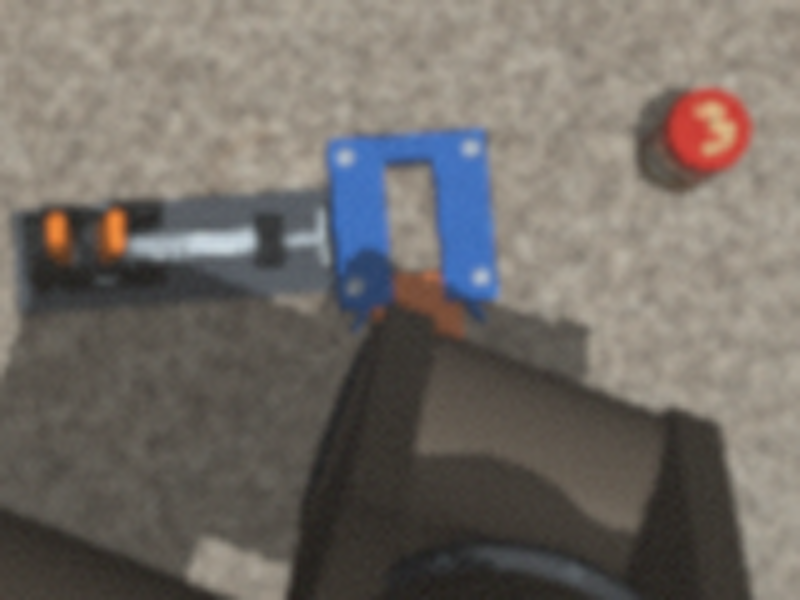

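The stone's front end is inside the slot, with its leading edge at about (420,272) in the crop, and forces are low. I'll go on.

```bash
python3 -m jog '[[[0.7,0,0,0,0,0,1],[1.4,0,0,0,0,0,1],[2.1,0,0,0,0,0,1],[2.8,0,0,0,0,0,1],[3.5,0,0,0,0,0,1],[4.2,0,0,0,0,0,1],[4.8,0,0,0,0,0,1],[5.3,0,0,0,0,0,1],[5.5,0,0,0,0,0,1],[5.5,0,0,0,0,0,1]]]' 50
```

```text
t: 9.38
tool_pos: [0.5125, -0.1349, 0.0022]
tcp_rot: [-0.0, 0.999, 0.037, -0.0]
ft_force: [0.9, -5.0, -1.6]
opening: 0.0485
finger_force: 53.9
```

```bash
for i in 1; do python3 -m jog '[[[0.15,0,0,0,0,0,1],[0.3,0,0,0,0,0,1],[0.3,0,0,0,0,0,1]]]' 50; done; python3 -m jog '[[[0.1,0,0,0,0,0,1],[0.2,0,0,0,0,0,1],[0.2,0,0,0,0,0,1]]]' 50;python3 -m jog '[[[0.1,0,0,0,0,0,1],[0.2,0,0,0,0,0,1],[0.2,0,0,0,0,0,1]]]' 50
```

```text
t: 9.63
tool_pos: [0.515, -0.1347, 0.0022]
tcp_rot: [-0.0, 0.999, 0.037, -0.0]
ft_force: [-1.5, -6.6, -1.9]
opening: 0.0488
finger_force: 53.9
t: 9.88
tool_pos: [0.5168, -0.1345, 0.0022]
tcp_rot: [-0.0, 0.999, 0.037, -0.001]
ft_force: [-2.4, -7.3, -1.6]
opening: 0.0487
finger_force: 53.9
t: 10.13
tool_pos: [0.5188, -0.1343, 0.0022]
tcp_rot: [-0.0, 0.999, 0.037, -0.001]
ft_force: [-2.1, -8.0, -1.2]
opening: 0.0486
finger_force: 54.0
```

```bash
python3 -m jog '[[[0.1,0.08,0,0,0,0,1],[0.2,0.08,0,0,0,0,1],[0.2,0.08,0,0,0,0,1]]]' 50; python3 -m jog '[[[0.1,0,0,0,0,0,1],[0.2,0,0,0,0,0,1],[0.2,0,0,0,0,0,1]]]' 50;python3 -m jog '[[[0.1,0,0,0,0,0,1],[0.2,0,0,0,0,0,1],[0.2,0,0,0,0,0,1]]]' 50
```

```text
t: 10.38
tool_pos: [0.5203, -0.1345, 0.002]
tcp_rot: [-0.0, 0.999, 0.038, -0.001]
ft_force: [-4.3, -3.9, -0.5]
opening: 0.0486
finger_force: 54.1
t: 10.63
tool_pos: [0.5204, -0.1343, 0.002]
tcp_rot: [-0.001, 0.999, 0.038, -0.003]
ft_force: [-15.5, -8.5, 7.6]
opening: 0.0486
finger_force: 55.1
t: 10.88
tool_pos: [0.5207, -0.1337, 0.0018]
tcp_rot: [-0.001, 0.999, 0.038, -0.004]
ft_force: [-23.9, -8.3, 14.6]
opening: 0.0484
finger_force: 56.0
```

Stopped at TCP x 0.5205 with 24 N resisting, so the stone is home. Next: relax, release, lift and look.

```bash
python3 -m jog '[[[-0.3,0,0,0,0,0,1],[-0.3,0,0,0,0,0,1],[-0.3,0,0,0,0,0,-1],[-0.3,0,0,0,0,0,-1],[-0.3,0,0,0,0,0,-1],[-0.3,0,0,0,0,0,-1],[-0.3,0,0,0,0,0,-1],[-0.3,0,0,0,0,0,-1],[-0.3,0,-1,0,0,0,-1],[-0.3,0,-4,0,0,0,-1],[-0.3,0,-8,0,0,0,-1],[-0.3,0,-12,0,0,0,-1],[-0.3,0,-16,0,0,0,-1],[-0.3,0,-20,0,0,0,-1],[-3,-4,-22,0,0,0,-1],[-6,-8,-22,0,0,0,-1],[-8,-12,-22,0,0,0,-1],[-8,-16,-22,0,0,0,-1],[-8,-20,-22,0,0,0,-1],[-8,-24,-22,0,0,0,-1]]]' 30
python3 - <<'E'
from off import *
c=capture('top'); s=capture('scene')
for n,v in (('top',c),('scene',s)):
    for l in('pad','stone'):
        print(n,l,[(round(d['conf'],2),toworld(v,d['centre']).round(4)) for d in spot_point(l,n)[:4]])
a=cv2.resize(c['img'][150:225,280:400],None,fx=6.6,fy=6.6,interpolation=2)
b=cv2.resize(s['img'][160:260,270:390],None,fx=3,fy=3,interpolation=2)
cv2.imwrite('pics/g.png',a[:,:,::-1]);cv2.imwrite('pics/gs.png',cv2.resize(b,(720,600))[:,:,::-1])
np.save('top0.npy',c['img']); np.save('scene0.npy',s['img'])
E
```

```text
t: 12.55
tool_pos: [0.4276, 0.0862, 0.2234]
tcp_rot: [-0.0, 0.999, 0.037, 0.001]
ft_force: [2.4, 1.6, 0.1]
opening: 0.0855
finger_force: 0.0
top pad [(0.4, array([ 0.5941, -0.0875,  0.0137]))]
top stone [(0.94, array([ 0.6168, -0.4129, -0.0049])), (0.71, array([ 0.5678, -0.1276, -0.0009])), (0.64, array([ 8.227e-01, -7.690e-02, -1.000e-04])), (0.61, array([ 4.712e-01,  2.696e-01, -3.000e-04]))]
scene pad []
scene stone [(0.9, array([ 0.6129, -0.417 ,  0.005 ])), (0.88, array([ 0.2994, -0.2154, -0.0004])), (0.77, array([0.3234, 0.082 , 0.0009])), (0.69, array([ 0.8203, -0.0748, -0.0015]))]
```

View pics/g.png

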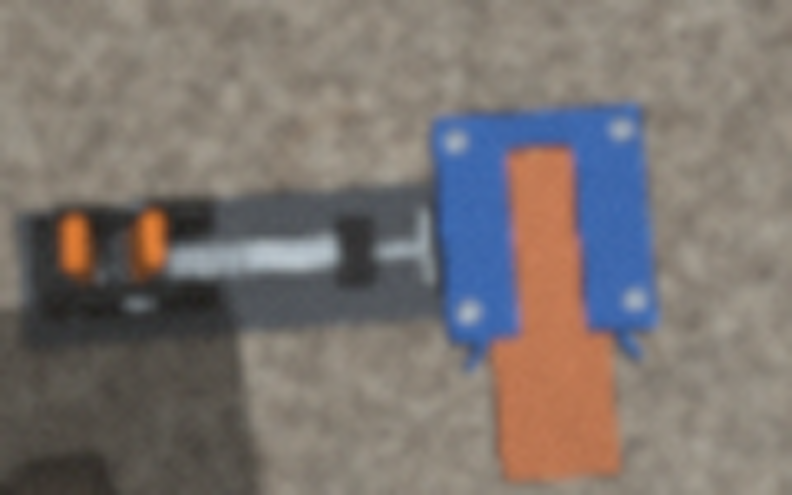

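View pics/gs.png

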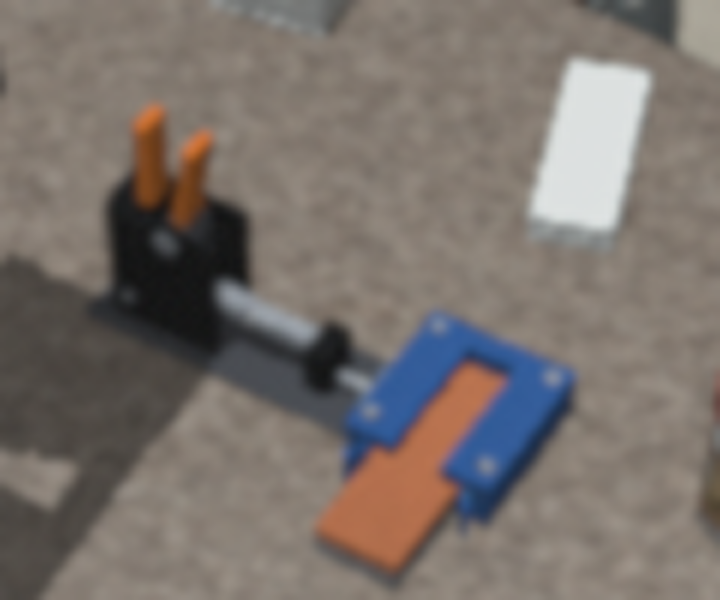

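Stone is home: about 61 mm stands out and its far end meets the blue end plate at crop (540,148). The jaw collar is at crop x≈355 and the T plate at ≈428. Next I'll go above the squeeze point.

```bash
python3 -m jog '[[[0,0,0,0,0,0,-1],[0,0,0,0,0,0,-1]]]' 30
python3 - <<'E'
from h import *
print(rel((.586,.055,.223),-85.7),rel((.586,.055,.108),-85.7))
E
```

```text
t: 13.02
tool_pos: [0.4291, 0.0836, 0.2224]
tcp_rot: [0.0, 0.999, 0.037, -0.0]
ft_force: [-0.2, 0.4, 0.1]
opening: 0.0854
finger_force: 0.0
(array([15.43,  4.  , -0.07]), array([ 0.  ,  0.  , -0.11])) (array([15.43,  4.  , 11.43]), array([ 0.  ,  0.  , -0.11]))
```

```bash
python3 -m jog '[[[4,1,0,0,0,0,-1],[8,2,0,0,0,0,-1],[12,3,0,0,0,0,-1],[15.4,4,0,0,0,0,-1],[15.4,4,0,0,0,0,-1],[15.4,4,0,0,0,0,-1],[15.4,4,3,0,0,0,-1],[15.4,4,6,0,0,0,-1],[15.4,4,9,0,0,0,-1],[15.4,4,11.4,0,0,0,-1],[15.4,4,11.4,0,0,0,-1],[15.4,4,11.4,0,0,0,-1]]]' 30
python3 - <<'E'
from off import *
c=capture('top'); s=capture('scene')
a=cv2.resize(c['img'][150:225,280:400],None,fx=6.6,fy=6.6,interpolation=2)[:,:,::-1]
b=cv2.resize(s['img'][150:240,270:390],(792,594),interpolation=2)[:,:,::-1]
cv2.imwrite('pics/h.png',cv2.resize(np.vstack([a[:,:],b]),None,fx=.54,fy=.54,interpolation=3))
E
```

```text
t: 14.02
tool_pos: [0.584, 0.056, 0.1079]
tcp_rot: [-0.0, 0.999, 0.037, -0.001]
ft_force: [-0.6, -0.0, -0.6]
opening: 0.0853
finger_force: 0.0
```

View pics/h.png

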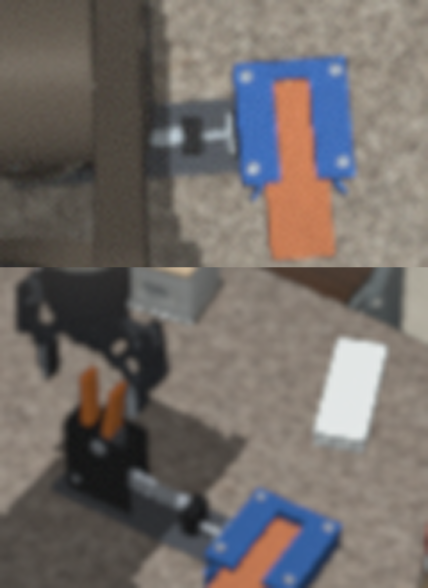

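```bash
cat > jaw.py <<'E'
from off import *
def jaw(show=True):
    c=capture('top'); g=c['img'][184:190,318:350].mean((0,2)); 
    g=np.array(g); i=np.arange(318,350)
    k=np.arange(318,349,.05); f=np.interp(k,i,g)
    # collar: dark dip flanked by bright rod
    j=np.argmin(np.where((k>328)&(k<346),f,999)); w=slice(max(0,j-60),j+60)
    wt=np.clip(90-f[w],0,None); cen=(k[w]*wt).sum()/wt.sum()
    print('collar col',round(cen,2),'mm',round(cen*2.6,1)); print(g.round(0).astype(int).tolist())
    print('pad',[(round(d['conf'],2),toworld(c,d['centre']).round(4)) for d in spot_point('pad','top')[:2]])
    return c
E
python3 -c "from jaw import *;jaw()"
python3 -m jog '[[[0,0,0,0,0,0,1],[0,0,0,0,0,0,1],[0,0,0,0,0,0,1],[0,0,0,0,0,0,1],[0,0,0,0,0,0,1],[0,0,0,0,0,0,1],[0,0,0,0,0,0,1],[0,0,0,0,0,0,1]]]' 30
python3 -m jog '[[[0,0,0,0,0,0,1],[0,0,0,0,0,0,1],[0,0,0,0,0,0,1],[0,0,0,0,0,0,1]]]' 30
python3 -c "from jaw import *;c=jaw();save(c,'s1.png')"
```

```text
collar col 333.63 mm 867.4
[68, 60, 51, 54, 67, 85, 90, 92, 98, 124, 153, 159, 138, 92, 62, 55, 55, 59, 79, 106, 121, 126, 128, 125, 128, 146, 153, 109, 84, 102, 116, 119]
pad [(0.41, array([ 0.5967, -0.0873,  0.0097]))]
t: 14.88
tool_pos: [0.5865, 0.0544, 0.1097]
tcp_rot: [0.001, 0.999, 0.038, 0.001]
ft_force: [-1.9, -21.3, 17.8]
opening: 0.0232
finger_force: 31.5
t: 15.22
tool_pos: [0.5866, 0.0545, 0.1097]
tcp_rot: [0.001, 0.999, 0.038, 0.001]
ft_force: [-1.6, -22.1, 17.8]
opening: 0.023
finger_force: 31.5
collar col 336.45 mm 874.8
[69, 62, 50, 50, 61, 76, 87, 91, 98, 123, 153, 163, 164, 167, 165, 141, 89, 57, 55, 55, 61, 90, 119, 124, 123, 122, 118, 114, 110, 113, 117, 119]
pad [(0.49, array([ 0.5952, -0.0937,  0.0086]))]
```

```bash
python3 -m jog '[[[0,0.1,-0.1,0,0,0,-0.7],[0,0.1,-0.1,0,0,0,-0.7],[0,0.1,-0.1,0,0,0,-0.7],[0,0.1,-0.1,0,0,0,-0.7],[0,0.1,-0.1,0,0,0,-0.7],[0,0.1,-0.1,0,0,0,-0.7],[0,0.1,-0.1,0,0,0,-0.7],[0,0.1,-0.1,0,0,0,-0.7]]]' 35
python3 -m jog '[[[0,0,0,0,0,0,1],[0,0,0,0,0,0,1],[0,0,0,0,0,0,1],[0,0,0,0,0,0,1],[0,0,0,0,0,0,1],[0,0,0,0,0,0,1],[0,0,0,0,0,0,1],[0,0,0,0,0,0,1],[0,0,0,0,0,0,1],[0,0,0,0,0,0,1]]]' 35
python3 -c "from jaw import *;c=jaw();save(c,'s2.png')"
```

```text
t: 15.98
tool_pos: [0.5855, 0.0556, 0.1092]
tcp_rot: [-0.0, 0.999, 0.038, -0.0]
ft_force: [0.4, 0.4, -0.2]
opening: 0.0727
finger_force: 0.0
t: 16.82
tool_pos: [0.5863, 0.0545, 0.1103]
tcp_rot: [0.001, 0.999, 0.038, 0.001]
ft_force: [-2.5, -11.1, 14.8]
opening: 0.0229
finger_force: 36.6
collar col 339.03 mm 881.5
[70, 64, 54, 52, 59, 72, 87, 92, 98, 122, 154, 162, 164, 166, 171, 172, 167, 148, 108, 69, 56, 55, 57, 70, 95, 116, 119, 118, 115, 112, 117, 118]
pad []
```

```bash
python3 -m jog '[[[0,0,0,0,0,0,-0.7],[0,0,0,0,0,0,-0.7],[0,0,0,0,0,0,-0.7],[0,0,0,0,0,0,-0.7],[0,0,0,0,0,0,-0.7],[0,0,0,0,0,0,-0.7],[0,0,0,0,0,0,-0.7],[0,0,0,0,0,0,-0.7]]]' 35
python3 -m jog '[[[0,0.05,0,0,0,0,1],[0,0.05,0,0,0,0,1],[0,0.05,0,0,0,0,1],[0,0.05,0,0,0,0,1],[0,0.05,0,0,0,0,1],[0,0.05,0,0,0,0,1],[0,0.05,0,0,0,0,1],[0,0.05,0,0,0,0,1],[0,0.05,0,0,0,0,1],[0,0.05,0,0,0,0,1]]]' 35
python3 - <<'E'
from jaw import *
c=jaw(); s=capture('scene')
print([(round(d['conf'],2),toworld(s,d['centre']).round(4)) for d in spot_point('pad','scene')[:2]])
a=cv2.resize(c['img'][160:225,318:388],(490,455),interpolation=2)[:,:,::-1]
h=np.load('top0.npy'); b=cv2.resize(h[160:225,318:388],(490,455),interpolation=2)[:,:,::-1]
d=cv2.resize(s['img'][175:245,290:380],(585,455),interpolation=2)[:,:,::-1]
cv2.imwrite('pics/i.png',cv2.resize(np.hstack([a,d]),(800,338)))
for im in(c['img'],h):
  f=im[150:235,350:380].astype(float); o=f[...,0]-f[...,2]
  for r in (55,62): # rows 205,212
    w=np.clip(o[r]-10,0,None); print(r,(np.arange(350,380)*w).sum()/w.sum(),w.sum())
E
```

```text
t: 17.58
tool_pos: [0.5856, 0.0555, 0.1092]
tcp_rot: [-0.0, 0.999, 0.038, -0.0]
ft_force: [-0.3, 0.1, -0.2]
opening: 0.0727
finger_force: 0.0
t: 18.42
tool_pos: [0.5862, 0.0544, 0.1103]
tcp_rot: [0.0, 0.999, 0.038, 0.001]
ft_force: [-1.1, -6.3, 15.0]
opening: 0.0229
finger_force: 35.2
collar col 341.45 mm 887.8
[69, 66, 58, 51, 54, 67, 82, 90, 98, 123, 152, 162, 163, 166, 170, 171, 170, 169, 169, 163, 139, 88, 59, 55, 56, 64, 86, 109, 114, 113, 116, 118]
pad []
[(0.72, array([ 0.635 , -0.1277,  0.0072]))]
55 364.1780678851175 1915.0
62 364.56854630108637 1933.0
55 363.58790904048806 1803.0
62 363.96797349530647 1811.0
```

View pics/i.png

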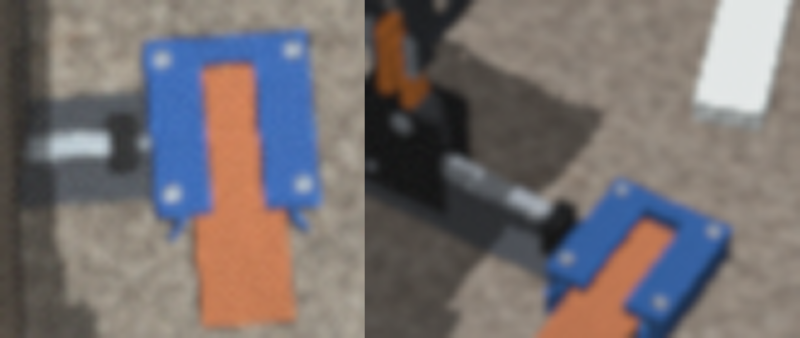

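```bash
python3 - <<'E'
from jaw import *
c=capture('top')
ims=[np.load('top0.npy'),cv2.imread('pics/s1.png')[:,:,::-1],cv2.imread('pics/s2.png')[:,:,::-1],c['img']]
for im in ims:
  f=im.astype(float); o=np.clip(f[203:219,350:382,0]-f[203:219,350:382,2]-25,0,None); u=np.arange(350,382)
  b=np.clip(f[165:200,345:385,2]-f[165:200,345:385,0]-30,0,None); ub=np.arange(345,385)
  print(round((o.sum(0)*u).sum()/o.sum(),2),round((b.sum(0)*ub).sum()/b.sum(),2), 'rows end',[int(x) for x in (f[216:226,360:370,0]-f[216:226,360:370,2]).mean(1)])
E
```

```text
363.73 361.91 rows end [104, 104, 104, 104, 102, 91, 61, 30, 20, 19]
363.73 361.89 rows end [111, 111, 111, 111, 109, 97, 65, 31, 21, 21]
363.72 361.89 rows end [111, 110, 111, 111, 109, 97, 65, 31, 22, 21]
364.38 361.89 rows end [111, 111, 111, 111, 109, 98, 66, 31, 22, 21]
```

The stone shifted 1.8 mm towards the far cheek only on the third stroke, so the pad is pressing on it. The trigger is held home at 35 N and the stone is still fully in, so I'm handing in.

```bash
python3 -c "from h import *;s=state();print(s['opening'],s['finger_force'],s['t']);print(finish_job())"
```

```text
0.023248895725161187 35.21697883028537 18.6667
the job is handed in; nothing more can be done
None
```

The stone is fully home in the slot. The third stroke brought the pad against it: the camera shows the stone nudged about 1.8 mm on that stroke only. I handed the job in at 18.7 s with the trigger squeezed home and gripped with the handle at 35 N. The arm kept clear of the shaker, jar and garlic, though I did not re-image them at the end.

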